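# Fit the sliding gear on the splined shaft and hold it down for the clip

## Task

Lift the steel sliding gear straight up off its peg on the black kit board, fit it over the upright splined shaft of the blue stand, boss uppermost, turn it until the splines mesh and push it down against the return spring until it is fully home. Keep it there: finish while still gripping the gear and pressing it home, so that the retaining clip can be snapped in above it. Leave the other things on the bench where they are.

Things in the scene. Friction and masses are not known exactly. Their poses are not given: they have to be found in the camera images.
- sliding_gear: Loose steel spur gear with a round boss, 0.28 to 0.42 kg. Teeth 64 mm over the tips, 12 mm high; boss above them 46 mm diameter, up to 38 mm; grip it across the boss from above. Through bore 30 mm with six straight grooves (8.5 mm wide, 36 mm across the bottoms, 60 degrees apart). Origin: centre of the underside; z up the bore; x along the middle of a groove. Starts boss up on the peg, at any yaw.
- kit_board: Fixed black board 140 x 84 x 12 mm, origin at the centre of its underside, x along its length. A steel peg, 26 mm diameter, stands 33 mm from the centre towards +x; the gear rests on the board round it. A retaining clip lies at the other end and stays there. The board may change sides with the stand.
- peg_top (a point): Centre of the top of the kit board's peg, 62 mm above the bench; the gear is free once its underside is above this.
- shaft_stand: Fixed round blue stand, 100 mm diameter, holding a steel shaft upright; any yaw. Origin: centre of the underside; z up the shaft; x along the middle of a spline. Shaft top 112 mm above the bench; plain pilot of 28 mm diameter from 112 to 96 mm (top 4 mm tapered to 20 mm), below it six splines, 7 mm wide, 34 mm over the tops, 60 degrees apart, ends slightly chamfered.
- spline_end (a point): Shaft axis where the splines begin, 96 mm above the bench. At a wrong yaw the gear's underside rests here; when its yaw equals the stand's plus any multiple of 60 degrees (within 2.5 degrees) it slides on, 26 mm freely to the thrust washer, then 12 mm against the spring. Fully home, the boss's top is level with this point, 3 mm below the clip groove in the pilot.
- boss_top (a point): Centre of the top face of the gear's boss, 38 mm above the gear's underside.
- thrust_washer (a joint): How far (m) the bronze washer on the coil spring round the shaft is pushed down: 0 free (its top 70 mm above the bench), 0.012 at its solid stop (58 mm), where the gear is home. The spring pushes back with 6 N at first and 13 N at the stop, so the gear rises again if let go.
- oil_bottle: White oil bottle with red spout, 45 mm wide, 140 mm tall; origin at the centre of its underside. Leave it.
- pin_dark: Dark turned pin standing upright, 25 mm wide, 63 mm tall; origin at the centre of its underside. Leave it.
- grease_tin: Round green tin with metal lid, 64 mm diameter, 31 mm tall; origin at the centre of its underside. Leave it.
- block_hrc60: Round steel test block, 64 mm diameter, 12 mm thick, under a second one (60 x 10 mm); origin at the centre of its underside. Leave both.
- block_hrc25: Round steel test block, 60 mm diameter, 10 mm thick, lying on the first; origin at the centre of its underside. Leave it.
- spanner_12: Open-end spanner, 203 mm long, lying flat to the right of the cream machine; origin at the centre of its underside. Leave it.
- cream_tester: Tall fixed cream machine, right of the work; keep clear. Origin at its foot; it reaches 270 mm from there towards the robot, 120 mm to either side, 740 mm up; capstan bars stick out at 250 mm height. Swing past in front of it with the arm drawn in. A green machine of similar size bounds the work on the left: its near right corner is 460 mm to the left of this origin and 220 mm nearer the robot.
There are look-alikes about, which are no part of the job. What is shaped like the sliding_gear but yellow is not meant.

How it is judged:
By the outcome, as a careful person would: the job done as asked, in the order asked, and still so for the second after the job is handed in, while the arm keeps its last pose, push and grip.
It also fails if it takes over 48 s, if anything falls off the work surface, if the arm or the gripper's body presses on something with over 40 N, if the wrist force passes 120 N, or if a joint passes its speed limit or range.

## Robot

A 6-joint arm with a two-finger parallel gripper is mounted at the origin on a cart in front of the work surface, level with it; the furniture and walls round the work are solid. World frame = base frame: x ahead of the robot, y to its left, z up, the work surface at z = 0. Lengths are in m, angles in rad, forces in N, time in s.
With the tool pointing down it reaches from about 0.35 to 0.85 m from the base axis. Payload 8.1 kg.
Tool frame: the origin (TCP) lies at the very end of the fingers, on their centre line; the grasp point (between the pads) lies 19 mm behind it (robot.pinch_z is the z of the grasp point in the tool frame, in m); z points along the fingers, y is the direction in which the jaws open and shut (so a half turn about z gives the same grasp; the last joint's range is limited). The gripper opens to 93 mm and grips with 3 to 60 N. Pads are 15 mm wide; open, the fingers measure 128 mm over their backs; the gripper's body (75 mm by 188 mm) begins 65 mm behind the grasp point.
Start: joints at [1.082, 0.13, 1.488, -0, 1.523, -0.085], TCP at [0.236, 0.552, 0.219] pointing down, gripper open.
Joint ranges: [-2.96, 2.96], [-0.89, 2.26], [0.02, 2.5], [-1.34, 4.48], [0, 2.73], [-2.66, 2.66]. Speed limits (rad/s): [2.39, 2.39, 2.79, 3.14, 3.14, 3.14].

## Interface

Orientations are given as a rotation vector (axis times angle).
In Python, from plant import robot gives the robot as it stands.
- The arm moves only by the tool drive_tool, never from a script. Its argument "steps" is a list of rows, each an object of numbers: "jaw": the opening, from 0 (shut) to 1 (fully open); "tx", "ty", "tz": the shift along the tool's x, y, z scaled (see below); "turn": the turn about the tool's z scaled (see below). A call has 1 to 12 rows; each row is the pose to reach, as a shift and turn from the pose commanded when the call began, along the tool's axes at that moment, turning the shorter way round; what a row does not reach only later rows make up. The controller multiplies each number of a shift by 0.3 m and each number of a turn by 180 degrees. A row lasts 1/10 s, in which the tool goes at most 50 mm and 8.59 degrees, less where a joint would pass 70% of its speed; a pose out of reach is approached as far as the arm can. A call with a number of a shift or a turn outside -1 to 1 is refused whole. A call with a gripper value outside its range is refused whole. The fingers move at their own pace and stop on an object; "force" is the grip in N (left out, the last holds). Time passes only in rows, so rows that repeat a pose let the fingers close. It gives the time, the measured TCP pose, the force and the opening at its end, in the units of the state.
- robot.read_state(): the state, without advancing time (a new reading comes with each control period).
- robot.read_camera(name): name is "scene" or "side" or "wrist"; returns (picture, depth): 420x560x3 uint8, blue, green, red; 420x560 float32, m along the optical axis (not along the pixel's ray), 0 where there is no reading.
- robot.get_calibration(name): a dict with "fx", "fy", "cx", "cy" (pixels), "eye" and "attitude" of the camera in the world. Camera axes: x right, y down, z forward; pixel columns grow to the right and rows downward; lengths in m; the calibration is good to about 2 mm. The wrist camera is an equidistant fisheye: a pixel r from the principal point sees the ray r / f radians off the axis. A picture is of the moment at which its call begins: read the wrist's pose just before it. get_calibration takes no time and is no camera call; for the wrist camera it gives the pose at the moment of the call.
- robot.close_job(): hands the job in, once; it reports no verdict.
The state is a dict: "t": time; "q": joint angles; "dq": joint speeds; "joint_torque": joint torques, N m; "tool_pos": TCP position; "orientation": TCP orientation; "force": force on the tool from outside, world axes, zero at the start; "wrist_torque": the same for the moment, N m; "opening": finger opening in m.
Only numpy, scipy, OpenCV 4.12 (cv2) and the standard library are available. Lean on these libraries where they do the work, as an engineer would, in place of code of your own. Each camera call takes 0.05 s, during which the arm holds its last target.

## Working session

There is one attempt and no reset: what is moved stays moved. The work goes in short steps, Python scripts to look and compute and a tool call to move; the robot and the scene stay as the last step left them, time stands still between calls to the robot, and variables do not carry over. Pictures are saved under pics/ and viewed, and the job is handed in when it is done.

Besides the shell and the picture viewer there is one more tool, called as a command line: name --argument value ..., lists and objects as JSON in quotes. drive_tool: Moves the arm, as the interface text tells. Its arguments: {"type":"object","properties":{"steps":{"type":"array"},"force":{"type":"number"}},"required":["steps"]}

```bash
ls; mkdir -p pics; python3 - <<'E'
from plant import robot
import cv2
s=robot.read_state(); print({k:(v if not hasattr(v,'round') else v) for k,v in s.items()})
print(robot.pinch_z)
for n in ["scene","side","wrist"]:
    c=robot.get_calibration(n); print(n,c)
    im,d=robot.read_camera(n); cv2.imwrite(f"pics/{n}0.png",im)
    import numpy as np; np.save(f"pics/{n}0.npy",d)
E
```

```text
pics
{'t': 0.0, 'q': array([ 1.08162621e+00,  1.31161247e-01,  1.48928659e+00,  1.42024636e-05,
        1.52297280e+00, -8.53830976e-02]), 'dq': array([-4.86989803e-04, -3.24459923e-04, -3.82619399e-04,  4.97194828e-05,
        5.35835136e-04, -1.55308824e-03]), 'joint_torque': array([-5.01605064e-04, -5.59853446e+01, -4.91754091e+01,  7.66147440e-02,
        3.59088834e-02, -2.20625429e-04]), 'tool_pos': array([0.23544076, 0.55126186, 0.21758338]), 'orientation': array([-6.29861284e-01, -3.07726049e+00,  2.74693076e-03]), 'force': array([ 0.41594617, -0.55276014, -0.42805561]), 'wrist_torque': array([0.03852082, 0.00264858, 0.04678154]), 'opening': 0.09291914804925923}
-0.0188
scene {'fx': 389.21283166299133, 'fy': 389.21283166299133, 'cx': 275.9794236617682, 'cy': 216.32209731735338, 'eye': array([-0.11172974,  0.44045683,  0.57713357]), 'attitude': array([-1.13540189,  2.10258573, -1.19924316])}
side {'fx': 470.3897135627875, 'fy': 470.3897135627875, 'cx': 278.67182678933943, 'cy': 212.55351028203904, 'eye': array([-0.39419995, -0.18479224,  0.98574458]), 'attitude': array([-1.81938512,  1.55242894, -0.70998604])}
wrist {'fx': 325.19226210127806, 'fy': 325.19226210127806, 'cx': 279.3249044630436, 'cy': 204.9931528394594, 'eye': array([0.16787707, 0.57975299, 0.38561856]), 'attitude': array([2.42910556, 1.60276298, 0.21422549])}
```

View pics/scene0.png

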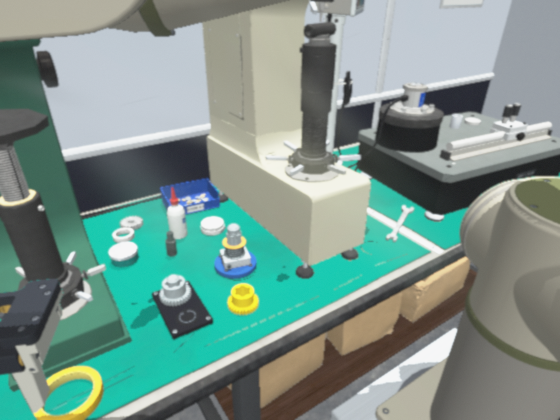

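View pics/side0.png

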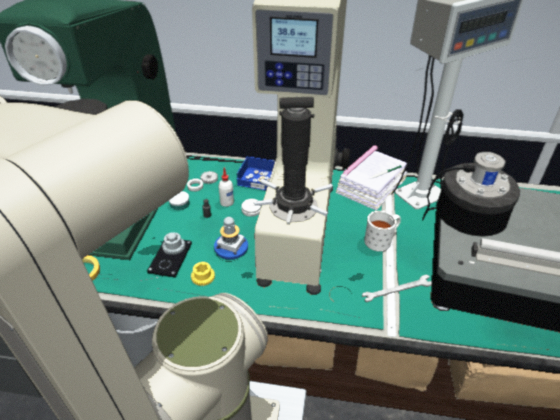

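View pics/wrist0.png

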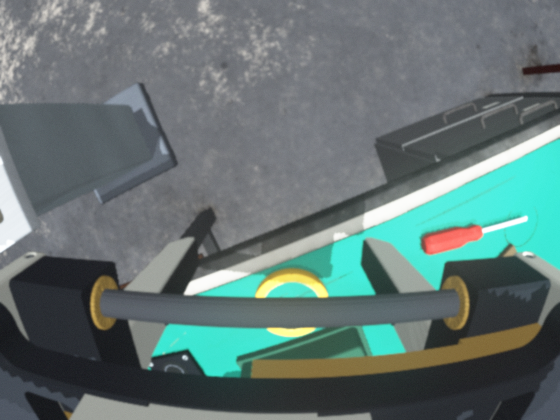

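The scene view shows the steel gear on the black board at (175,290), the blue stand at (236,258) and the yellow look-alike at (243,298). The wrist is over the front-left edge of the bench.

```bash
cat > h.py <<'E'
import numpy as np, cv2
from scipy.spatial.transform import Rotation as R
from plant import robot
def rays(c,uv,fish=False):
    uv=np.atleast_2d(uv).astype(float)
    x=(uv[:,0]-c['cx'])/c['fx']; y=(uv[:,1]-c['cy'])/c['fy']
    if fish:
        th=np.hypot(x,y); s=np.where(th>1e-9,np.sin(th)/np.maximum(th,1e-9),1)
        d=np.c_[x*s,y*s,np.cos(th)]
    else: d=np.c_[x,y,np.ones_like(x)]
    return d@R.from_rotvec(c['attitude']).as_matrix().T
def plane(c,uv,z,fish=False):
    d=rays(c,uv,fish); e=np.asarray(c['eye'])
    return e+d*((z-e[2])/d[:,2])[:,None]
def proj(c,P,fish=False):
    p=(np.atleast_2d(P)-c['eye'])@R.from_rotvec(c['attitude']).as_matrix()
    if fish:
        r=np.hypot(p[:,0],p[:,1]); th=np.arctan2(r,p[:,2]); k=np.where(r>1e-9,th/np.maximum(r,1e-9),0)
        return np.c_[c['cx']+c['fx']*p[:,0]*k,c['cy']+c['fy']*p[:,1]*k]
    return np.c_[c['cx']+c['fx']*p[:,0]/p[:,2],c['cy']+c['fy']*p[:,1]/p[:,2]]
def cloud(c,d):
    v,u=np.mgrid[:d.shape[0],:d.shape[1]]
    p=np.c_[((u-c['cx'])/c['fx']*d).ravel(),((v-c['cy'])/c['fy']*d).ravel(),d.ravel()]
    return (p@R.from_rotvec(c['attitude']).as_matrix().T+c['eye']).reshape(d.shape+(3,))
E
python3 - <<'E'
from h import *
for n,(x0,y0,x1,y1) in {"scene":(90,180,280,345),"side":(130,160,280,300)}.items():
    im=cv2.imread(f"pics/{n}0.png"); 
    cv2.imwrite(f"pics/{n}0z.png",cv2.resize(im[y0:y1,x0:x1],None,fx=4,fy=4,interpolation=cv2.INTER_CUBIC))
    c=robot.get_calibration(n); P=cloud(c,np.load(f"pics/{n}0.npy"))
    pts={"scene":[(175,282),(235,229),(175,240),(172,240),(212,225),(236,266),(243,290)],"side":[(173,240),(229,225),(207,208),(225,190),(203,268)]}[n]
    for u,v in pts: print(n,(u,v),P[v,u].round(3))
    hsv=cv2.cvtColor(im,cv2.COLOR_BGR2HSV)
    m=cv2.inRange(hsv,(105,130,40),(125,255,255)); k,l,st,ce=cv2.connectedComponentsWithStats(m)
    for i in range(1,k):
        if st[i,4]>60: q=P[l==i]; q=q[np.abs(q[:,2]-.02)<.05]; print('blue',st[i],q.min(0).round(3) if len(q) else'',q.max(0).round(3) if len(q) else '')
E
```

```text
scene (175, 282) [0.51  0.272 0.057]
scene (235, 229) [0.548 0.111 0.108]
scene (175, 240) [ 0.743  0.191 -0.004]
scene (172, 240) [0.679 0.217 0.042]
scene (212, 225) [0.721 0.093 0.021]
scene (236, 266) [0.532 0.122 0.018]
scene (243, 290) [0.45 0.15 0.02]
blue [171 178  49  32 753] [ 0.835 -0.05  -0.012] [1.062 0.114 0.05 ]
blue [160 186  10  19 111] [0.853 0.121 0.001] [0.966 0.163 0.05 ]
blue [215 253  41  25 401] [0.507 0.064 0.002] [0.593 0.161 0.022]
side (173, 240) [0.514 0.269 0.049]
side (229, 225) [0.542 0.107 0.105]
side (207, 208) [0.675 0.214 0.042]
side (225, 190) [0.737 0.17  0.07 ]
side (203, 268) [0.448 0.164 0.02 ]
blue [266  63  27  23 264]  
blue [237 155  37  32 636] [ 0.842  0.052 -0.021] [1.061 0.173 0.056]
blue [483 172  14  13 129]  
blue [214 240  34  19 268] [0.505 0.063 0.004] [0.577 0.159 0.023]
```

```bash
ls pics
```

```text
scene0.npy
scene0.png
scene0z.png
side0.npy
side0.png
side0z.png
wrist0.npy
wrist0.png
```

View pics/scene0z.png

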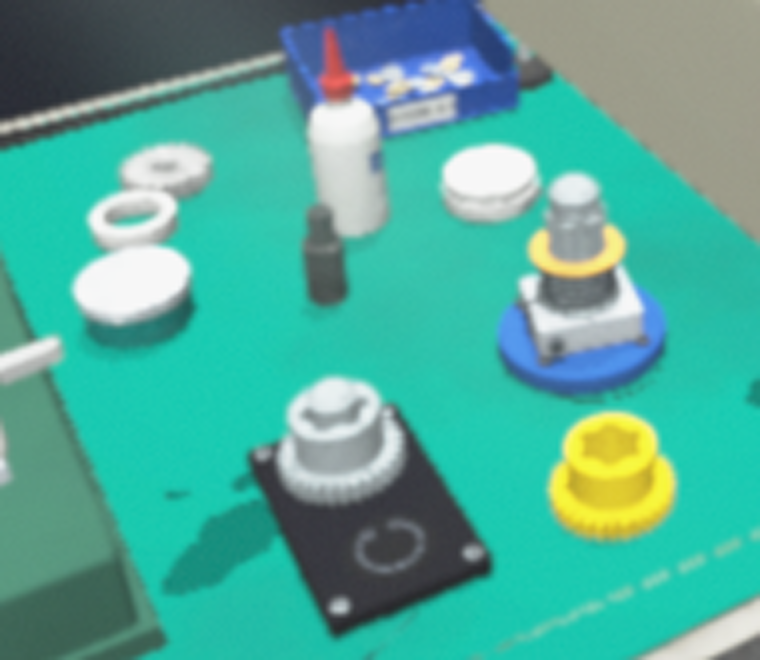

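View pics/side0z.png

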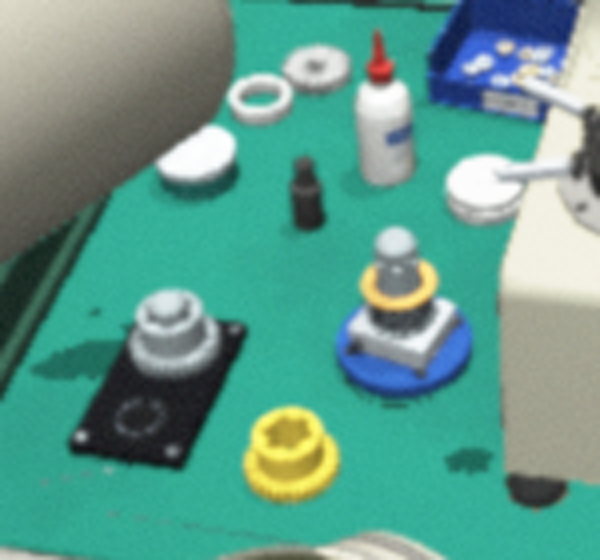

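Zoomed: the gear's grooved boss stands round the peg at the far-left end of the board. The blue stand carries the shaft with the bronze washer. Next I'll work out the wrist camera geometry for a closer look.

```bash
python3 - <<'E'
from h import *
s=robot.read_state(); c=robot.get_calibration("wrist")
T=R.from_rotvec(s['orientation']).as_matrix(); print(T.round(3))
print('cam in tool',(T.T@(c['eye']-s['tool_pos'])).round(4)); print((T.T@R.from_rotvec(c['attitude']).as_matrix()).round(3))
print(proj(c,[s['tool_pos'],s['tool_pos']+T@[0,0,.2]],True))
# candidate: where would things project when tool at pose p, same orientation
for p in ([.40,.30,.3],[.42,.2,.3],[.42,.2,.4]):
    c2=dict(c); c2['eye']=c['eye']+np.array(p)-s['tool_pos']
    print(p,proj(c2,[[.515,.272,.05],[.555,.108,.1]],True).round(0).tolist())
    # turned so tool x = world? try 
    for a in (0,45,90,-45,-90):
        Tn=R.from_euler('z',a,degrees=True).as_matrix()
        c3=dict(c); c3['eye']=np.array(p)+Tn@(c['eye']-s['tool_pos']); c3['attitude']=(R.from_matrix(Tn)*R.from_rotvec(c['attitude'])).as_rotvec()
        print('  turn',a,proj(c3,[[.515,.272,.05],[.555,.108,.1]],True).round(0).tolist())
E
```

```text
[[-0.92   0.393 -0.001]
 [ 0.393  0.92  -0.001]
 [ 0.    -0.001 -1.   ]]
cam in tool [ 0.0734 -0.0007 -0.1679]
[[-0.001 -0.964 -0.264]
 [ 1.    -0.001  0.   ]
 [-0.001 -0.264  0.964]]
[[280.40003409 251.96173892]
 [279.73265299 182.01949724]]
[0.4, 0.3, 0.3] [[294.0, 257.0], [199.0, 333.0]]
  turn 0 [[294.0, 257.0], [199.0, 333.0]]
  turn 45 [[231.0, 243.0], [105.0, 237.0]]
  turn 90 [[193.0, 190.0], [103.0, 93.0]]
  turn -45 [[350.0, 224.0], [330.0, 344.0]]
  turn -90 [[368.0, 161.0], [439.0, 267.0]]
[0.42, 0.2, 0.3] [[355.0, 218.0], [256.0, 302.0]]
  turn 0 [[355.0, 218.0], [256.0, 302.0]]
  turn 45 [[302.0, 256.0], [174.0, 253.0]]
  turn 90 [[238.0, 248.0], [147.0, 158.0]]
  turn -45 [[367.0, 152.0], [350.0, 285.0]]
  turn -90 [[326.0, 95.0], [409.0, 208.0]]
[0.42, 0.2, 0.4] [[342.0, 199.0], [260.0, 269.0]]
  turn 0 [[342.0, 199.0], [260.0, 269.0]]
  turn 45 [[298.0, 231.0], [193.0, 227.0]]
  turn 90 [[245.0, 225.0], [172.0, 149.0]]
  turn -45 [[351.0, 145.0], [337.0, 254.0]]
  turn -90 [[317.0, 100.0], [385.0, 190.0]]
```

```bash
python3 - <<'E'
from h import *
c=robot.get_calibration("side"); P=cloud(c,np.load("pics/side0.npy"))
for uv in [(258,220),(258,240),(260,275),(322,280),(325,225),(290,250),(270,222),(300,120),(258,192),(330,188),(285,222),(320,212),(130,225),(100,250),(120,240)]: print(uv,P[uv[1],uv[0]].round(3))
c=robot.get_calibration("scene"); P=cloud(c,np.load("pics/scene0.npy"))
for uv in [(215,160),(215,140),(300,255),(312,240),(305,215),(362,215),(268,155),(298,177),(350,175),(80,270),(120,338),(60,300),(340,160)]: print(uv,P[uv[1],uv[0]].round(3))
E
```

```text
(258, 220) [0.449 0.003 0.219]
(258, 240) [ 0.409 -0.004  0.191]
(260, 275) [ 0.409 -0.005  0.064]
(322, 280) [ 0.472 -0.165  0.002]
(325, 225) [ 0.578 -0.157  0.11 ]
(290, 250) [ 0.411 -0.082  0.166]
(270, 222) [ 0.444 -0.028  0.221]
(300, 120) [ 0.488 -0.088  0.482]
(258, 192) [0.824 0.083 0.005]
(330, 188) [ 0.568 -0.162  0.248]
(285, 222) [ 0.451 -0.064  0.22 ]
(320, 212) [ 0.467 -0.146  0.25 ]
(130, 225) [-0.055  0.03   0.651]
(100, 250) [0.461 0.471 0.029]
(120, 240) [0.47  0.405 0.07 ]
(215, 160) [0.861 0.006 0.14 ]
(215, 140) [0.855 0.004 0.202]
(300, 255) [0.443 0.006 0.058]
(312, 240) [0.412 0.001 0.115]
(305, 215) [0.434 0.005 0.167]
(362, 215) [ 0.413 -0.143  0.129]
(268, 155) [ 0.631 -0.029  0.225]
(298, 177) [ 0.501 -0.024  0.219]
(350, 175) [ 0.454 -0.132  0.215]
(80, 270) [0.632 0.426 0.073]
(120, 338) [0.463 0.401 0.016]
(60, 300) [0.519 0.472 0.102]
(340, 160) [ 0.479 -0.122  0.244]
```

drive_tool --steps '[{"tx": -0.616, "ty": -0.72, "tz": -0.274, "turn": 0.372, "jaw": 1}, {"tx": -0.616, "ty": -0.72, "tz": -0.274, "turn": 0.372, "jaw": 1}, {"tx": -0.616, "ty": -0.72, "tz": -0.274, "turn": 0.372, "jaw": 1}, {"tx": -0.616, "ty": -0.72, "tz": -0.274, "turn": 0.372, "jaw": 1}, {"tx": -0.616, "ty": -0.72, "tz": -0.274, "turn": 0.372, "jaw": 1}, {"tx": -0.616, "ty": -0.72, "tz": -0.274, "turn": 0.372, "jaw": 1}, {"tx": -0.616, "ty": -0.72, "tz": -0.274, "turn": 0.372, "jaw": 1}, {"tx": -0.616, "ty": -0.72, "tz": -0.274, "turn": 0.372, "jaw": 1}, {"tx": -0.616, "ty": -0.72, "tz": -0.274, "turn": 0.372, "jaw": 1}, {"tx": -0.616, "ty": -0.72, "tz": -0.274, "turn": 0.372, "jaw": 1}]'

```text
t: 1.15
tool_pos: [0.3207, 0.2805, 0.3006]
orientation: [-2.219, -2.224, 0.001]
force: [-0.3, 0.3, 0.1]
opening: 0.0928
```

drive_tool --steps '[{"tx": -0.517, "ty": 0.717, "tz": 0.1}, {"tx": -0.517, "ty": 0.717, "tz": 0.1}, {"tx": -0.517, "ty": 0.717, "tz": 0.1}, {"tx": -0.517, "ty": 0.717, "tz": 0.1}, {"tx": -0.517, "ty": 0.717, "tz": 0.1}, {"tx": -0.517, "ty": 0.717, "tz": 0.1}, {"tx": -0.517, "ty": 0.717, "tz": 0.1}, {"tx": -0.517, "ty": 0.717, "tz": 0.1}]'

```text
schema error: expected keys jaw, tx, ty, tz, turn
```

```bash
python3 - <<'E'
from h import *
import json
s=robot.read_state(); c=robot.get_calibration("wrist"); im,d=robot.read_camera("wrist")
print(s['tool_pos'],s['dq'].round(3),s['force'].round(2))
cv2.imwrite("pics/w1.png",im); np.save("pics/w1.npy",d); json.dump({k:(v.tolist() if hasattr(v,'tolist') else v) for k,v in c.items()},open("pics/w1.json","w"))
print(proj(c,[[.515,.272,.05],[.555,.108,.1]],True))
E
```

```text
[0.32066433 0.28048959 0.30062689] [ 0.008  0.005 -0.003  0.001 -0.    -0.003] [-0.31  0.27  0.11]
[[418.87338896 182.15510742]
 [440.32976778 300.78333016]]
```

View pics/w1.png

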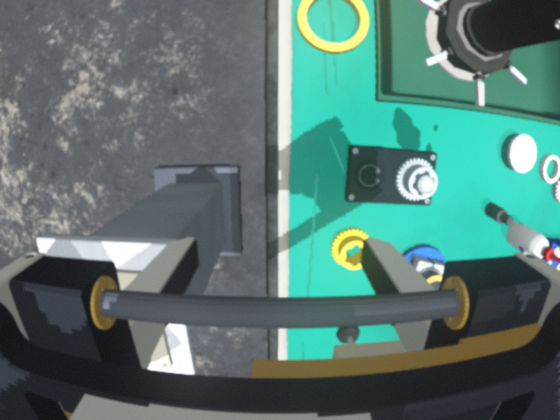

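The board and gear sit near (416,180) and the stand is hidden behind a finger at (425,262). The move was refused because the rows left out keys, so I'll send it again in full.

drive_tool --steps '[{"tx": -0.517, "ty": 0.717, "tz": 0.1, "turn": 0, "jaw": 1}, {"tx": -0.517, "ty": 0.717, "tz": 0.1, "turn": 0, "jaw": 1}, {"tx": -0.517, "ty": 0.717, "tz": 0.1, "turn": 0, "jaw": 1}, {"tx": -0.517, "ty": 0.717, "tz": 0.1, "turn": 0, "jaw": 1}, {"tx": -0.517, "ty": 0.717, "tz": 0.1, "turn": 0, "jaw": 1}, {"tx": -0.517, "ty": 0.717, "tz": 0.1, "turn": 0, "jaw": 1}, {"tx": -0.517, "ty": 0.717, "tz": 0.1, "turn": 0, "jaw": 1}, {"tx": -0.517, "ty": 0.717, "tz": 0.1, "turn": 0, "jaw": 1}, {"tx": -0.517, "ty": 0.717, "tz": 0.1, "turn": 0, "jaw": 1}]'

```text
t: 2.1
tool_pos: [0.5348, 0.1263, 0.2712]
orientation: [-2.221, -2.222, -0.001]
force: [1.3, 0.2, -1.0]
opening: 0.0931
```

```bash
cat > shot.py <<'E'
from h import *
import json,sys
n=sys.argv[1]
s=robot.read_state(); c=robot.get_calibration("wrist"); im,d=robot.read_camera("wrist")
print(s['t'],s['tool_pos'],s['dq'].round(3),s['force'].round(2),s['q'].round(2))
cv2.imwrite(f"pics/{n}.png",im); np.save(f"pics/{n}.npy",d); json.dump({k:(v.tolist() if hasattr(v,'tolist') else v) for k,v in c.items()},open(f"pics/{n}.json","w"))
print(proj(c,[[.515,.272,.05],[.555,.108,.1]],True).round(0).tolist())
E
python3 shot.py w2
```

```text
2.1 [0.53484652 0.12634369 0.27121816] [ 0.003 -0.01   0.002 -0.002 -0.002  0.001] [ 1.26  0.16 -0.98] [ 0.14 -0.02  1.55  0.    1.61  0.14]
[[263.0, 58.0], [298.0, 204.0]]
```

View pics/w2.png

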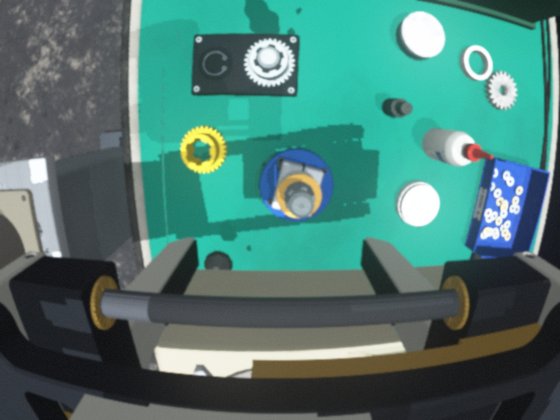

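The wrist view shows the gear at (268,61), the shaft at (300,201) and the yellow gear at (204,149).

```bash
python3 - <<'E'
from h import *
im=cv2.imread("pics/w2.png")
a=cv2.resize(im[25:100,185:305],None,fx=6,fy=6,interpolation=cv2.INTER_CUBIC); cv2.imwrite("pics/w2a.png",a)
b=cv2.resize(im[140:225,250:340],None,fx=7,fy=7,interpolation=cv2.INTER_CUBIC); cv2.imwrite("pics/w2b.png",b)
E
```

```text
(no output)
```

View pics/w2a.png

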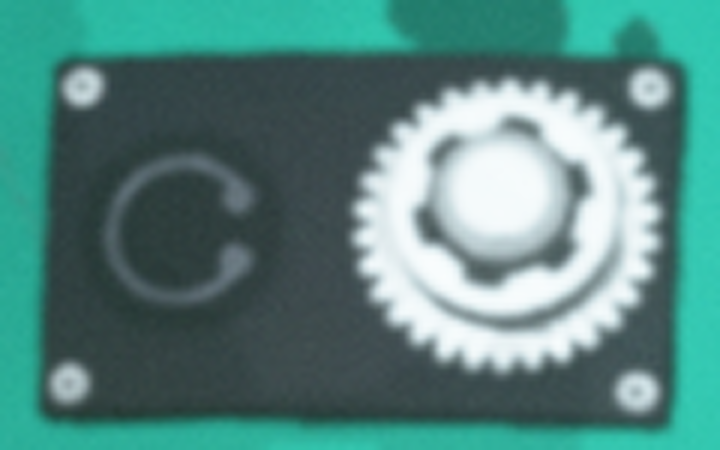

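View pics/w2b.png

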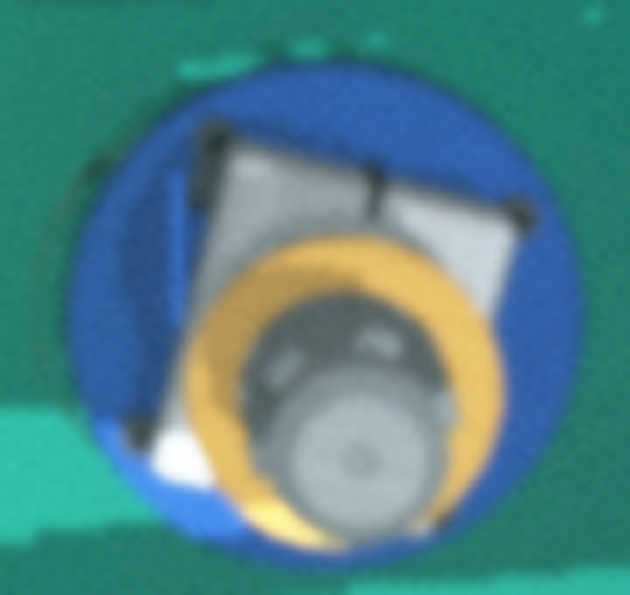

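The gear's grooves show clearly. To get good yaws I'll look from straight above each part, gear first.

drive_tool --steps '[{"tx": 0.233, "ty": -0.067, "tz": 0.237, "turn": 0, "jaw": 1}, {"tx": 0.233, "ty": -0.067, "tz": 0.237, "turn": 0, "jaw": 1}, {"tx": 0.233, "ty": -0.067, "tz": 0.237, "turn": 0, "jaw": 1}, {"tx": 0.233, "ty": -0.067, "tz": 0.237, "turn": 0, "jaw": 1}, {"tx": 0.233, "ty": -0.067, "tz": 0.237, "turn": 0, "jaw": 1}]'

```text
t: 2.65
tool_pos: [0.5163, 0.1952, 0.2015]
orientation: [2.221, 2.22, 0.003]
force: [0.0, -0.3, 0.5]
opening: 0.0932
```

```bash
python3 shot.py w3; python3 - <<'E'
from h import *
im=cv2.imread("pics/w3.png")
a=cv2.resize(im[70:170,180:320],None,fx=5,fy=5,interpolation=cv2.INTER_CUBIC); cv2.imwrite("pics/w3a.png",a)
E
```

```text
2.65 [0.51627026 0.19517736 0.2015441 ] [-0.019 -0.004 -0.016 -0.001 -0.001  0.003] [ 0.01 -0.28  0.49] [ 0.27  0.01  1.65 -0.    1.48  0.27]
[[278.0, 114.0], [320.0, 292.0]]
```

View pics/w3a.png

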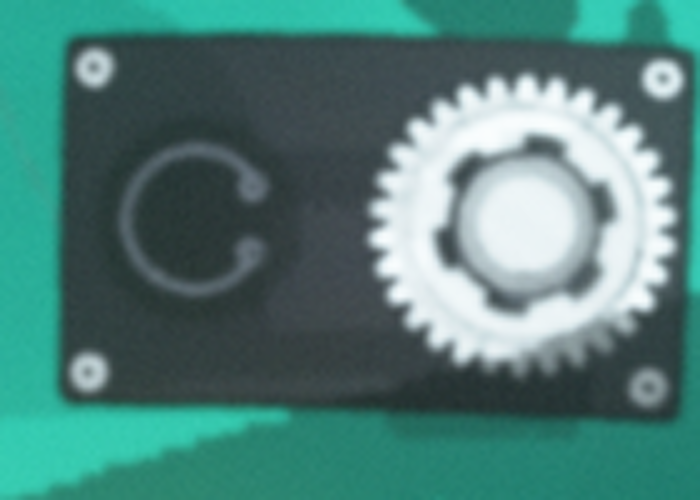

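From overhead the gear's six dark grooves are sharp, with the peg centred at zoom pixel (520,225), i.e. about (284,115) full-frame. Now measure centre and yaw.

```bash
cat > gear.py <<'E'
from h import *
import json
n="w3"; im=cv2.imread(f"pics/{n}.png"); c=json.load(open(f"pics/{n}.json")); c={k:np.array(v) for k,v in c.items()}
g=cv2.cvtColor(im,cv2.COLOR_BGR2GRAY).astype(np.float32)
def ring(cx,cy,z,r,N=360):
    a=np.arange(N)*2*np.pi/N
    uv=proj(c,np.c_[cx+r*np.cos(a),cy+r*np.sin(a),np.full(N,z)],True).astype(np.float32)
    return cv2.remap(g,uv[:,0].reshape(1,-1),uv[:,1].reshape(1,-1),cv2.INTER_CUBIC)[0]
# teeth outline: bright blob
hsv=cv2.cvtColor(im,cv2.COLOR_BGR2HSV)
m=((hsv[...,2]>140)&(hsv[...,1]<60)).astype(np.uint8); m[:, :245]=0; m[:,325:]=0; m[:75]=0;m[160:]=0
k,l,st,ce=cv2.connectedComponentsWithStats(m); i=1+np.argmax(st[1:,4]); print(st[i])
ct=max(cv2.findContours((l==i).astype(np.uint8),cv2.RETR_EXTERNAL,cv2.CHAIN_APPROX_NONE)[0],key=len)[:,0]
h=cv2.convexHull(ct)[:,0]; P=plane(c,h,.024,True)
(x,y),r=cv2.minEnclosingCircle((P[:,:2]*1000).astype(np.float32)); print('teeth',x,y,r)
A=np.c_[P[:,:2]*2,np.ones(len(P))]; s=np.linalg.lstsq(A,(P[:,:2]**2).sum(1),rcond=None)[0]; print('lsq',s[:2],np.sqrt(s[2]+s[0]**2+s[1]**2))
# peg top & bore via dark grooves
cx,cy=s[0],s[1]
from scipy.optimize import minimize
M=cv2.inRange(g,0,130)
a=np.arange(360)*np.pi/180
roi=plane(c,np.argwhere(np.ones_like(M))[:,::-1],.05,True)[:,:2].reshape(M.shape+(2,))
for it in range(3):
    rr=np.hypot(roi[...,0]-cx,roi[...,1]-cy)
    d=(rr<.0195)&(M>0); k,l,st,ce=cv2.connectedComponentsWithStats(d.astype(np.uint8))
    w=np.where((rr<.0195)&(g<150),(150-g),0)
    ctr=(roi*w[...,None]).sum((0,1))/w.sum()
    print('dark centroid',ctr); cx,cy=ctr
for i in range(1,k): 
    q=plane(c,ce[i][None],.05,True)[0]; print(st[i,4],(np.hypot(q[0]-cx,q[1]-cy)*1000).round(1),np.degrees(np.arctan2(q[1]-cy,q[0]-cx)).round(1))
for r in (.0155,.016,.0165,.017,.0175):
    p=ring(cx,cy,.05,r); f=np.fft.fft(p-p.mean()); ph=np.degrees(np.angle(-f[6]))
    print(r,abs(f[6]).round(0),'yaw mod60',(-ph/6)%60, abs(f[1:5]).round(0))
E
python3 gear.py
```

```text
[ 254   85   62   58 2527]
teeth 521.617919921875 271.6191711425781 32.45638656616211
lsq [0.52149343 0.27203365] 0.03196604488096167
dark centroid [0.519699   0.27143075]
dark centroid [0.519699   0.27143075]
dark centroid [0.519699   0.27143075]
23 15.9 71.6
32 13.6 133.7
27 16.8 15.2
34 13.3 -162.6
26 16.4 -38.8
31 14.3 -100.1
0.0155 8717.0 yaw mod60 16.567062 [5493. 1154.  898.  492.]
0.016 9023.0 yaw mod60 16.671152 [7475.  477.  968. 1068.]
0.0165 8902.0 yaw mod60 16.602446 [8561.  162.  738. 1947.]
0.017 8403.0 yaw mod60 16.629099 [8802.  269.  421. 2310.]
0.0175 7568.0 yaw mod60 16.528715 [8503.  620.  718. 2054.]
```

drive_tool --steps '[{"tx": -0.267, "ty": 0.38, "tz": -0.1, "turn": -0.5, "jaw": 1}, {"tx": -0.267, "ty": 0.38, "tz": -0.1, "turn": -0.5, "jaw": 1}, {"tx": -0.267, "ty": 0.38, "tz": -0.1, "turn": -0.5, "jaw": 1}, {"tx": -0.267, "ty": 0.38, "tz": -0.1, "turn": -0.5, "jaw": 1}, {"tx": -0.267, "ty": 0.38, "tz": -0.1, "turn": -0.5, "jaw": 1}, {"tx": -0.267, "ty": 0.38, "tz": -0.1, "turn": -0.5, "jaw": 1}, {"tx": -0.267, "ty": 0.38, "tz": -0.1, "turn": -0.5, "jaw": 1}, {"tx": -0.267, "ty": 0.38, "tz": -0.1, "turn": -0.5, "jaw": 1}, {"tx": -0.267, "ty": 0.38, "tz": -0.1, "turn": -0.5, "jaw": 1}, {"tx": -0.267, "ty": 0.38, "tz": -0.1, "turn": -0.5, "jaw": 1}, {"tx": -0.267, "ty": 0.38, "tz": -0.1, "turn": -0.5, "jaw": 1}, {"tx": -0.267, "ty": 0.38, "tz": -0.1, "turn": -0.5, "jaw": 1}]'

```text
t: 3.9
tool_pos: [0.6305, 0.1136, 0.2315]
orientation: [0.003, 3.139, 0.0]
force: [0.4, -0.2, 1.0]
opening: 0.0933
```

```bash
python3 shot.py w4; python3 - <<'E'
from h import *
im=cv2.imread("pics/w4.png")
a=cv2.resize(im[70:170,220:350],None,fx=6,fy=6,interpolation=cv2.INTER_CUBIC); cv2.imwrite("pics/w4a.png",a)
E
```

```text
3.9 [0.630464   0.11364271 0.23152886] [ 0.003  0.002  0.005  0.    -0.002  0.094] [ 0.4  -0.21  1.01] [ 0.1   0.23  1.35 -0.    1.56 -1.47]
[[420.0, 86.0], [273.0, 116.0]]
```

View pics/w4a.png

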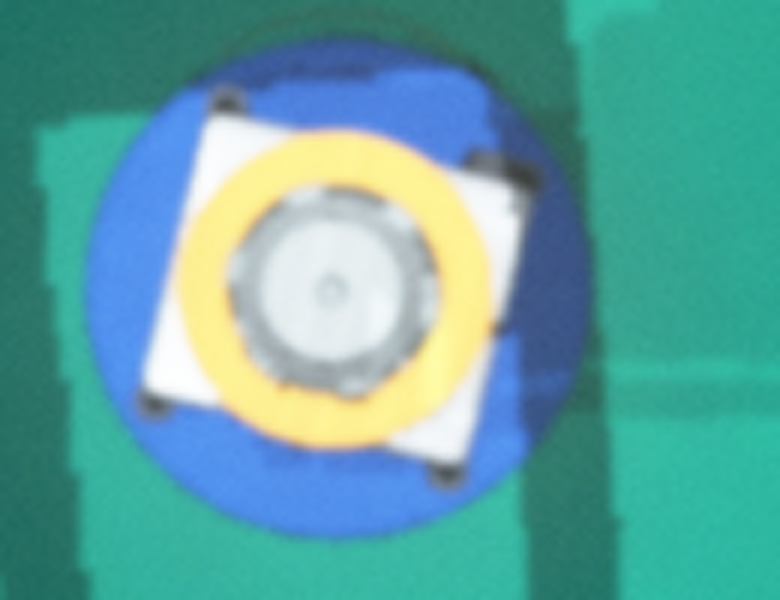

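The stand is seen from straight above: shaft top at zoom pixel (332,290), i.e. (275,118), with the spline ends as lighter patches on the grey ring round it. Now its centre and a polar profile.

```bash
cat > stand.py <<'E'
from h import *
import json,sys
n=sys.argv[1]; im=cv2.imread(f"pics/{n}.png"); c=json.load(open(f"pics/{n}.json")); c={k:np.array(v) for k,v in c.items()}
g=cv2.cvtColor(im,cv2.COLOR_BGR2GRAY).astype(np.float32)
hsv=cv2.cvtColor(im,cv2.COLOR_BGR2HSV)
u0,v0=proj(c,[[.555,.11,.1]],True)[0]
def fit(P):
    A=np.c_[P[:,:2]*2,np.ones(len(P))]; s=np.linalg.lstsq(A,(P[:,:2]**2).sum(1),rcond=None)[0]; return s[:2],np.sqrt(s[2]+s[0]**2+s[1]**2)
def hull(m):
    ct=max(cv2.findContours(m,cv2.RETR_EXTERNAL,cv2.CHAIN_APPROX_NONE)[0],key=cv2.contourArea); return cv2.convexHull(ct)[:,0].astype(float)
w=cv2.inRange(hsv,(15,70,120),(35,255,255)); vv,uu=np.mgrid[:420,:560]; near=np.hypot(uu-u0,vv-v0)<60
print('washer',fit(plane(c,hull(w*near.astype(np.uint8)),.070,True)))
b=cv2.inRange(hsv,(100,100,40),(125,255,255))*near.astype(np.uint8)
print('blue',fit(plane(c,hull(b),.010,True)), fit(plane(c,hull(b),.02,True)))
cen=fit(plane(c,hull(w*near.astype(np.uint8)),.070,True))[0]
def unwrap(cen,z):
    a=np.arange(720)*np.pi/360; r=np.arange(.004,.024,.00025)
    A,Rr=np.meshgrid(a,r)
    uv=proj(c,np.c_[(cen[0]+Rr*np.cos(A)).ravel(),(cen[1]+Rr*np.sin(A)).ravel(),np.full(A.size,z)],True).astype(np.float32)
    return r,cv2.remap(im,uv[:,0].reshape(A.shape),uv[:,1].reshape(A.shape),cv2.INTER_CUBIC)
if len(sys.argv)>2: cen=np.array([float(sys.argv[2]),float(sys.argv[3])])
r,pol=unwrap(cen,.096)
cv2.imwrite(f"pics/{n}pol.png",cv2.resize(pol,(720,480)))
gp=cv2.cvtColor(pol,cv2.COLOR_BGR2GRAY).astype(float); sp=cv2.cvtColor(pol,cv2.COLOR_BGR2HSV)[...,1].astype(float)
for R0 in np.arange(.014,.0186,.0005):
    i=np.argmin(abs(r-R0)); o=[R0.round(4)]
    for q in (gp,sp):
        f=np.fft.fft(q[i]-q[i].mean()); o+=[abs(f[1:9]).round(0).astype(int).tolist(),((-np.degrees(np.angle(f[6]))/6)%60).round(1)]
    print(*o)
E
python3 stand.py w4
```

```text
washer (array([0.557245  , 0.10961181]), np.float64(0.02592691950719075))
blue (array([0.55692735, 0.10940067]), np.float64(0.05016671699790318)) (array([0.55691372, 0.10949722]), np.float64(0.04887792787640292))
0.014 [5004, 770, 494, 753, 1724, 3461, 2050, 734] 18.9 [484, 72, 173, 56, 87, 185, 172, 148] 43.0
0.0145 [4007, 1294, 88, 1224, 2347, 5703, 3003, 759] 17.5 [432, 54, 89, 84, 457, 706, 568, 120] 18.1
0.015 [2473, 1568, 444, 1459, 2301, 7350, 4001, 769] 16.9 [378, 503, 293, 190, 63, 1717, 681, 132] 16.9
0.0155 [1045, 1597, 989, 1114, 1840, 7283, 4644, 473] 16.4 [2735, 798, 429, 663, 1940, 4585, 572, 293] 47.5
0.016 [440, 1769, 1459, 568, 1669, 5326, 4486, 254] 15.9 [2521, 1024, 277, 1031, 1665, 11363, 1928, 1061] 46.7
0.0165 [800, 1978, 1720, 711, 1821, 2489, 3571, 491] 15.2 [2064, 602, 520, 847, 547, 11513, 2552, 1168] 46.4
0.017 [1294, 1907, 1640, 1085, 1692, 364, 2360, 805] 9.9 [1649, 255, 748, 66, 884, 8200, 2356, 743] 46.1
0.0175 [1276, 1478, 1315, 1162, 1248, 583, 1342, 791] 48.2 [1367, 911, 1046, 743, 1412, 4381, 1621, 272] 45.4
0.018 [900, 919, 1014, 789, 846, 559, 586, 453] 49.8 [930, 1234, 1249, 1008, 1372, 1668, 986, 309] 43.3
0.0185 [583, 593, 734, 591, 507, 389, 235, 125] 50.7 [568, 1112, 1224, 1027, 1092, 566, 508, 140] 33.3
```

View pics/w4pol.png

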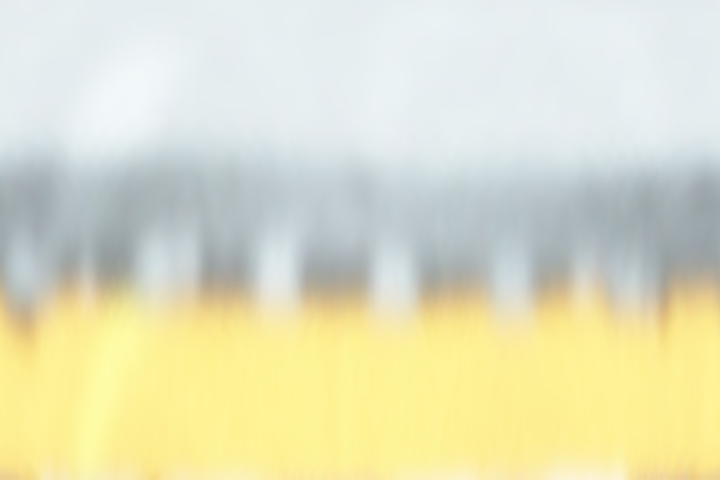

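```bash
cat >> stand.py <<'E'
print('shaft top px->',plane(c,[[275.3,118.3]],.112,True))
from scipy.signal import find_peaks
from scipy.ndimage import gaussian_filter1d
from scipy.optimize import least_squares
for R0 in (.0158,.0162,.0166,.017):
    i=np.argmin(abs(r-R0)); q=gaussian_filter1d(255-sp[i],3,mode='wrap')
    # centroid of low-saturation lobes in 60deg windows about 16.5+60k
    L=[]
    for k in range(6):
        a=np.arange(-40,41); idx=(int((16.5+60*k)*2)+a)%720; x=q[idx]; x=np.clip(x-np.median(q),0,None)
        L.append(16.5+60*k+(x*a).sum()/x.sum()/2)
    L=np.array(L); th=np.radians(L)
    # L = yaw+60k + (-sin*dx+cos*dy)/r
    A=np.c_[np.ones(6),-np.sin(th)/R0,np.cos(th)/R0]; s,_,_,_=np.linalg.lstsq(A,np.radians(L-60*np.arange(6)),rcond=None)
    print(R0,(L-60*np.arange(6)).round(1),'yaw',np.degrees(s[0]).round(2),'off',(s[1:]*1000).round(2),'res',np.degrees(np.radians(L-60*np.arange(6))-A@s).round(1))
E
python3 stand.py w4|tail -5
sed -i 's/^cx,cy=s\[0\],s\[1\]/cx,cy=s[0],s[1]/' gear.py; cat >> gear.py <<'E'
print('--')
for C in ([.5212,.2718],[.5207,.2715],[.5215,.2720]):
  for r in (.016,.017):
    p=ring(*C,.05,r); f=np.fft.fft(p-p.mean()); print(C,r,((-np.degrees(np.angle(-f[6]))/6)%60).round(2),abs(f[1:8]).round(0))
    q=255-p; L=[]
    for k in range(6):
        a=np.arange(-20,21); idx=(16+60*k+a)%360; x=np.clip(q[idx]-np.median(q)-15,0,None); L.append(16+(x*a).sum()/x.sum())
    L=np.array(L); th=np.radians(L+60*np.arange(6)); A=np.c_[np.ones(6),-np.sin(th)/r,np.cos(th)/r]; s=np.linalg.lstsq(A,np.radians(L),rcond=None)[0]
    print(L.round(1),'yaw',np.degrees(s[0]).round(2),'off mm',(s[1:]*1000).round(2),'res',np.degrees(np.radians(L)-A@s).round(1))
E
python3 gear.py | sed -n '/--/,$p'
```

```text
shaft top px-> [[0.55747198 0.10989358 0.112     ]]
0.0158 [14.3 20.1 18.7 16.8 15.8 17. ] yaw 17.1 off [-0.43 -0.26] res [-2.3  1.6 -0.1 -0.8  0.   1.6]
0.0162 [13.5 19.4 18.8 17.  15.5 16.6] yaw 16.82 off [-0.43 -0.38] res [-2.3  1.4 -0.  -0.6 -0.2  1.8]
0.0166 [13.5 18.5 18.8 16.8 15.7 16.6] yaw 16.65 off [-0.33 -0.4 ] res [-2.1  1.   0.4 -0.8 -0.2  1.8]
0.017 [14.1 17.1 18.8 16.6 15.7 16.8] yaw 16.52 off [-0.2  -0.35] res [-1.5  0.2  1.  -0.8 -0.5  1.6]
--
[0.5212, 0.2718] 0.016 16.56 [ 1616.   265.   145.    89.  2149. 14294.   355.]
[14.8 15.5 17.  18.  16.6 16.5] yaw 16.39 off mm [ 0.15 -0.34] res [-0.3 -0.1  0.1  0.3 -0.6  0.6]
[0.5212, 0.2718] 0.017 16.7 [ 1879.   318.   310.   504.   600. 12978.  1367.]
[15.  15.2 17.7 18.1 17.6 16.5] yaw 16.7 off mm [ 0.24 -0.43] res [-0.1 -0.3  0.5 -0.2 -0.2  0.3]
[0.5207, 0.2715] 0.016 16.55 [ 2942.   267.   100.   211.  3316. 13400.   775.]
[15.3 14.2 14.5 17.4 18.6 18.7] yaw 16.45 off mm [0.73 0.01] res [-0.5  0.2 -0.1  0.2 -0.4  0.5]
[0.5207, 0.2715] 0.017 16.67 [ 3669.   206.   250.   924.   581. 12080.  2886.]
[15.8 13.7 14.8 17.6 19.9 18.7] yaw 16.76 off mm [ 0.91 -0.03] res [-0.  -0.1  0.2 -0.2  0.1  0. ]
[0.5215, 0.272] 0.016 16.58 [ 2610.   315.   197.   118.  2193. 14020.   811.]
[14.7 16.3 18.5 18.2 15.5 15.1] yaw 16.36 off mm [-0.2  -0.52] res [-0.1 -0.3  0.2  0.3 -0.7  0.5]
[0.5215, 0.272] 0.017 16.68 [ 2757.   419.   367.   236.   597. 12898.  2103.]
[14.4 16.  19.2 18.3 16.4 15.1] yaw 16.57 off mm [-0.13 -0.68] res [-0.1 -0.4  0.6 -0.3 -0.3  0.5]
```

Measured:

| Part | x (m) | y (m) | Yaw mod 60° |
|---|---|---|---|
| Gear | 0.521 | 0.2715 | 16.6° |
| Stand | 0.557 | 0.1095 | 16.6–16.8° |

The two yaws nearly match, so the tool can keep the same yaw at both places. Next, to above the gear.

drive_tool --steps '[{"tx": 0.364, "ty": 0.526, "tz": 0, "turn": 0.5, "jaw": 1}, {"tx": 0.364, "ty": 0.526, "tz": 0, "turn": 0.5, "jaw": 1}, {"tx": 0.364, "ty": 0.526, "tz": 0, "turn": 0.5, "jaw": 1}, {"tx": 0.364, "ty": 0.526, "tz": 0, "turn": 0.5, "jaw": 1}, {"tx": 0.364, "ty": 0.526, "tz": 0, "turn": 0.5, "jaw": 1}, {"tx": 0.364, "ty": 0.526, "tz": 0.2, "turn": 0.5, "jaw": 1}, {"tx": 0.364, "ty": 0.526, "tz": 0.37, "turn": 0.5, "jaw": 1}, {"tx": 0.364, "ty": 0.526, "tz": 0.37, "turn": 0.5, "jaw": 1}, {"tx": 0.364, "ty": 0.526, "tz": 0.37, "turn": 0.5, "jaw": 1}, {"tx": 0.364, "ty": 0.526, "tz": 0.37, "turn": 0.5, "jaw": 1}, {"tx": 0.364, "ty": 0.526, "tz": 0.37, "turn": 0.5, "jaw": 1}, {"tx": 0.364, "ty": 0.526, "tz": 0.37, "turn": 0.5, "jaw": 1}]'

```text
t: 5.15
tool_pos: [0.5213, 0.2725, 0.1195]
orientation: [2.227, 2.215, 0.002]
force: [-0.4, -0.2, -0.8]
opening: 0.0932
```

```bash
python3 shot.py w5
```

```text
5.15 [0.52127966 0.27249535 0.11951044] [ 0.002 -0.     0.003  0.001 -0.002 -0.115] [-0.39 -0.24 -0.8 ] [ 0.39  0.16  1.63 -0.    1.34  0.4 ]
[[271.0, 215.0], [320.0, 410.0]]
```

View pics/w5.png

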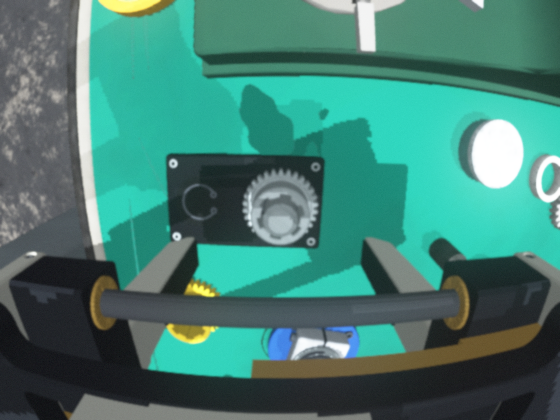

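The gear is centred between the fingers at (280,210). Descend and grip.

drive_tool --steps '[{"tx": -0.003, "ty": 0, "tz": 0.15, "turn": 0, "jaw": 1}, {"tx": -0.003, "ty": 0, "tz": 0.27, "turn": 0, "jaw": 1}, {"tx": -0.003, "ty": 0, "tz": 0.308, "turn": 0, "jaw": 1}, {"tx": -0.003, "ty": 0, "tz": 0.308, "turn": 0, "jaw": 1}]' --force 40

```text
t: 5.6
tool_pos: [0.519, 0.271, 0.0245]
orientation: [-2.221, -2.219, 0.006]
force: [-1.1, -0.3, -0.4]
opening: 0.0928
```

drive_tool --steps '[{"tx": 0, "ty": 0, "tz": 0, "turn": 0, "jaw": 0.3}, {"tx": 0, "ty": 0, "tz": 0, "turn": 0, "jaw": 0.3}, {"tx": 0, "ty": 0, "tz": 0, "turn": 0, "jaw": 0.3}, {"tx": 0, "ty": 0, "tz": 0, "turn": 0, "jaw": 0.3}, {"tx": 0, "ty": 0, "tz": 0, "turn": 0, "jaw": 0.3}, {"tx": 0, "ty": 0, "tz": 0, "turn": 0, "jaw": 0.3}, {"tx": 0, "ty": 0, "tz": 0, "turn": 0, "jaw": 0.3}, {"tx": 0, "ty": 0, "tz": 0, "turn": 0, "jaw": 0.3}]' --force 40

```text
t: 6.4
tool_pos: [0.5208, 0.2719, 0.0265]
orientation: [2.223, 2.219, 0.001]
force: [0.7, 0.4, 2.7]
opening: 0.0458
```

Gripped at 45.8 mm. Lift straight up.

drive_tool --steps '[{"tx": 0, "ty": 0, "tz": -0.05, "turn": 0, "jaw": 0.3}, {"tx": 0, "ty": 0, "tz": -0.15, "turn": 0, "jaw": 0.3}, {"tx": 0, "ty": 0, "tz": -0.28, "turn": 0, "jaw": 0.3}, {"tx": 0, "ty": 0, "tz": -0.42, "turn": 0, "jaw": 0.3}, {"tx": 0, "ty": 0, "tz": -0.42, "turn": 0, "jaw": 0.3}, {"tx": 0, "ty": 0, "tz": -0.42, "turn": 0, "jaw": 0.3}]' --force 50

```text
t: 7.0
tool_pos: [0.521, 0.272, 0.1532]
orientation: [2.223, 2.219, 0.002]
force: [-0.1, 0.9, -3.2]
opening: 0.0456
```

```bash
python3 shot.py w6; python3 - <<'E'
from h import *
im=cv2.imread("pics/w6.png"); cv2.imwrite("pics/w6a.png",cv2.resize(im[150:310,180:380],None,fx=4,fy=4,interpolation=cv2.INTER_CUBIC))
E
```

```text
7.0 [0.52099146 0.27198509 0.15323214] [ 0.001  0.038  0.053  0.001 -0.007  0.   ] [-0.06  0.95 -3.2 ] [0.39 0.13 1.6  0.   1.4  0.4 ]
[[273.0, 203.0], [316.0, 384.0]]
```

View pics/w6a.png

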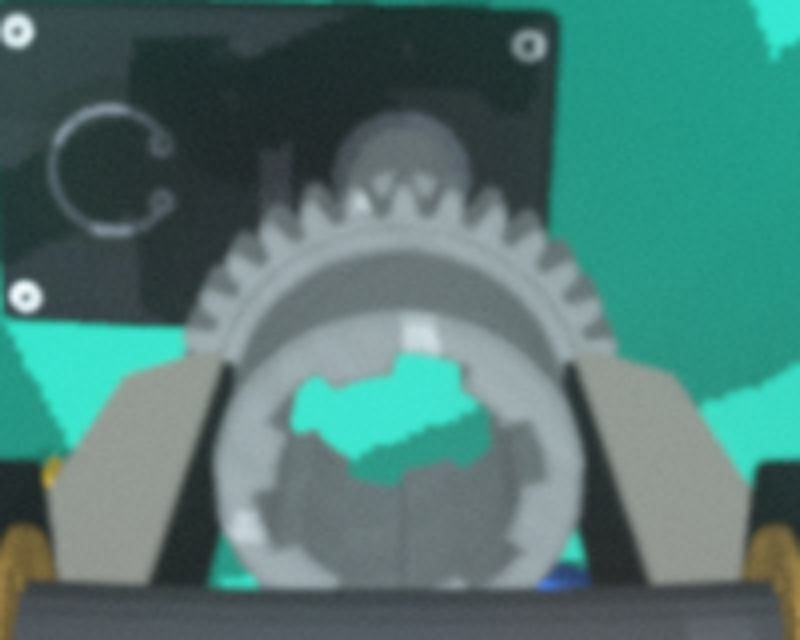

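The gear is in hand and level, off the empty peg. The boss is centred at column 399 of the zoom, i.e. (280,265). Check its offset and yaw in the hand.

```bash
cat > hand.py <<'E'
from h import *
import json,sys
n=sys.argv[1]; tcp=np.array([float(x) for x in sys.argv[2:5]])
im=cv2.imread(f"pics/{n}.png"); c={k:np.array(v) for k,v in json.load(open(f"pics/{n}.json")).items()}
z=tcp[2]+.0235
pts=np.array([(215,460),(583,460),(398,308),(265,368),(535,368),(225,420),(575,420)])/4.+[180,150]
P=plane(c,pts,z,True); A=np.c_[P[:,:2]*2,np.ones(len(P))]; s=np.linalg.lstsq(A,(P[:,:2]**2).sum(1),rcond=None)[0]; print('boss centre-TCP mm',(s[:2]-tcp[:2])*1000,'r',np.sqrt(s[2]+s[0]**2+s[1]**2))
cen=s[:2] if len(sys.argv)<6 else tcp[:2]+[float(sys.argv[5])/1e3,float(sys.argv[6])/1e3]
a=np.arange(720)*np.pi/360; r=np.arange(.010,.026,.0002); A,Rr=np.meshgrid(a,r)
uv=proj(c,np.c_[(cen[0]+Rr*np.cos(A)).ravel(),(cen[1]+Rr*np.sin(A)).ravel(),np.full(A.size,z)],True).astype(np.float32)
pol=cv2.remap(im,uv[:,0].reshape(A.shape),uv[:,1].reshape(A.shape),cv2.INTER_CUBIC)
cv2.imwrite(f"pics/{n}pol.png",cv2.resize(pol,(780,400)))
E
python3 hand.py w6 .521 .272 .1532
```

```text
boss centre-TCP mm [-0.09292175 -0.87691639] r 0.022938164270438734
```

View pics/w6pol.png

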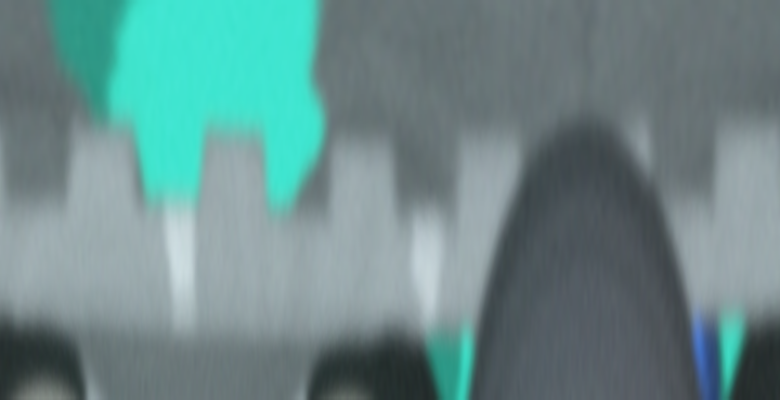

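```bash
python3 stand.py w2|head -2; python3 stand.py w3 | head -2;python3 stand.py w4 | head -2
```

```text
washer (array([0.55702643, 0.1093878 ]), np.float64(0.026378434962527276))
blue (array([0.55721655, 0.10895756]), np.float64(0.05006858943749045)) (array([0.55668838, 0.11105694]), np.float64(0.048901895668720455))
washer (array([0.55701882, 0.10916961]), np.float64(0.02658040171177405))
blue (array([0.54246721, 0.09725147]), np.float64(0.03322203481506233)) (array([0.54172122, 0.10199782]), np.float64(0.032297902411228076))
washer (array([0.557245  , 0.10961181]), np.float64(0.02592691950719075))
blue (array([0.55692735, 0.10940067]), np.float64(0.05016671699790318)) (array([0.55691372, 0.10949722]), np.float64(0.04887792787640292))stand.py:40: RuntimeWarning: invalid value encountered in scalar divide
  L.append(16.5+60*k+(x*a).sum()/x.sum()/2)
Traceback (most recent call last):
  File "stand.py", line 43, in <module>
    A=np.c_[np.ones(6),-np.sin(th)/R0,np.cos(th)/R0]; s,_,_,_=np.linalg.lstsq(A,np.radians(L-60*np.arange(6)),rcond=None)
                                                              ~~~~~~~~~~~~~~~^^^^^^^^^^^^^^^^^^^^^^^^^^^^^^^^^^^^^^^^^^^^
numpy.linalg.LinAlgError: SVD did not converge in Linear Least Squares
stand.py:40: RuntimeWarning: invalid value encountered in scalar divide
  L.append(16.5+60*k+(x*a).sum()/x.sum()/2)
Traceback (most recent call last):
  File "stand.py", line 43, in <module>
    A=np.c_[np.ones(6),-np.sin(th)/R0,np.cos(th)/R0]; s,_,_,_=np.linalg.lstsq(A,np.radians(L-60*np.arange(6)),rcond=None)
                                                              ~~~~~~~~~~~~~~~^^^^^^^^^^^^^^^^^^^^^^^^^^^^^^^^^^^^^^^^^^^^
numpy.linalg.LinAlgError: SVD did not converge in Linear Least Squares
```

Three views agree on the stand axis within 0.5 mm. The gear in hand sits 0.9 mm off the TCP in −y, with yaw about 17°. Move over the shaft.

drive_tool --steps '[{"tx": -0.539, "ty": 0.12, "tz": 0, "turn": 0, "jaw": 0.3}, {"tx": -0.539, "ty": 0.12, "tz": 0, "turn": 0, "jaw": 0.3}, {"tx": -0.539, "ty": 0.12, "tz": 0, "turn": 0, "jaw": 0.3}, {"tx": -0.539, "ty": 0.12, "tz": 0, "turn": 0, "jaw": 0.3}, {"tx": -0.539, "ty": 0.12, "tz": 0, "turn": 0, "jaw": 0.3}, {"tx": -0.539, "ty": 0.12, "tz": 0, "turn": 0, "jaw": 0.3}, {"tx": -0.539, "ty": 0.12, "tz": 0, "turn": 0, "jaw": 0.3}]' --force 50

```text
t: 7.75
tool_pos: [0.5554, 0.1113, 0.1512]
orientation: [-2.221, -2.22, 0.002]
force: [-0.1, -0.6, -3.5]
opening: 0.0453
```

```bash
python3 shot.py w7; python3 - <<'E'
from h import *
im=cv2.imread("pics/w7.png"); cv2.imwrite("pics/w7a.png",cv2.resize(im[150:310,180:380],None,fx=4,fy=4,interpolation=cv2.INTER_CUBIC))
s=robot.read_state(); print(s['tool_pos'],s['force'],s['wrist_torque'],R.from_rotvec(s['orientation']).as_matrix().round(4).tolist())
E
```

```text
7.75 [0.55538559 0.11125917 0.15121494] [ 0.008 -0.007 -0.006 -0.003  0.001 -0.004] [-0.08 -0.57 -3.46] [0.11 0.08 1.66 0.   1.4  0.11]
[[231.0, 17.0], [279.0, 227.0]]
[0.55556884 0.11141423 0.15155986] [ 0.66505251  0.39555138 -2.4253709 ] [-0.08306266  0.12026684 -0.02480192] [[0.0, 1.0, -0.0014], [1.0, -0.0, 0.0002], [0.0002, -0.0014, -1.0]]
```

View pics/w7a.png

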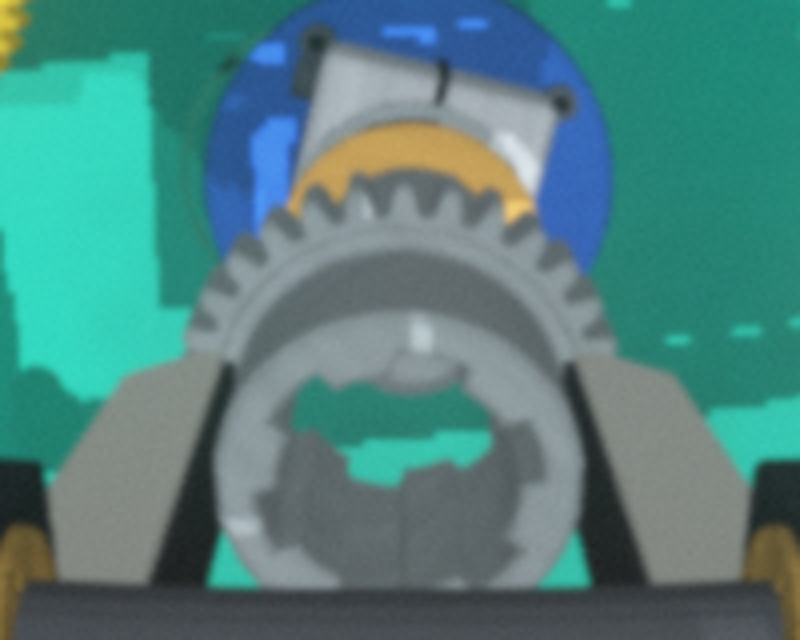

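```bash
python3 - <<'E'
from h import *
import json
c={k:np.array(v) for k,v in json.load(open("pics/w7.json")).items()}
print(c['eye'])
f=lambda P:((proj(c,P,True)-[180,150])*4).round(0).tolist()
C=np.array([.5571,.1095])
a=np.radians(np.arange(0,360,30))
for z,r in ((.112,.010),(.108,.014),(.07,.026),(.015,.05)): print(z,f([[*C,z]]),f(np.c_[C[0]+r*np.cos(a),C[1]+r*np.sin(a),np.full(12,z)])[:7])
print('gear bore', f([[.5554,.1104,.1747]]))
E
```

```text
[0.55553259 0.18396984 0.31916067]
0.112 [[410.0, 322.0]] [[469.0, 322.0], [462.0, 294.0], [440.0, 273.0], [410.0, 265.0], [380.0, 273.0], [358.0, 294.0], [351.0, 322.0]]
0.108 [[410.0, 314.0]] [[491.0, 314.0], [481.0, 275.0], [451.0, 246.0], [410.0, 236.0], [369.0, 246.0], [339.0, 275.0], [328.0, 314.0]]
0.07 [[408.0, 251.0]] [[538.0, 250.0], [522.0, 187.0], [475.0, 140.0], [409.0, 123.0], [342.0, 140.0], [295.0, 188.0], [279.0, 251.0]]
0.015 [[407.0, 185.0]] [[613.0, 185.0], [589.0, 83.0], [514.0, 6.0], [407.0, -23.0], [301.0, 6.0], [225.0, 83.0], [201.0, 186.0]]
gear bore [[400.0, 486.0]]
```

Predictions match the picture, so only about 1.5 mm of correction is needed. Correct, then lower onto the pilot.

drive_tool --steps '[{"tx": -0.003, "ty": 0.005, "tz": 0, "turn": 0, "jaw": 0.3}, {"tx": -0.003, "ty": 0.005, "tz": 0, "turn": 0, "jaw": 0.3}, {"tx": -0.003, "ty": 0.005, "tz": 0.05, "turn": 0, "jaw": 0.3}, {"tx": -0.003, "ty": 0.005, "tz": 0.08, "turn": 0, "jaw": 0.3}, {"tx": -0.003, "ty": 0.005, "tz": 0.1, "turn": 0, "jaw": 0.3}, {"tx": -0.003, "ty": 0.005, "tz": 0.12, "turn": 0, "jaw": 0.3}, {"tx": -0.003, "ty": 0.005, "tz": 0.12, "turn": 0, "jaw": 0.3}]' --force 50

```text
t: 8.5
tool_pos: [0.5572, 0.1091, 0.115]
orientation: [-2.223, -2.219, 0.002]
force: [0.0, -0.2, -3.2]
opening: 0.0455
```

```bash
cat > st.py <<'E'
from h import *
s=robot.read_state(); print(s['t'],s['tool_pos'].round(4),s['force'].round(1),s['wrist_torque'].round(2),s['opening'])
M=R.from_rotvec(s['orientation']).as_matrix(); print('yaw x',np.degrees(np.arctan2(M[1,0],M[0,0])).round(2),'z',M[:,2].round(4))
E
python3 st.py
```

```text
8.5 [0.5572 0.1091 0.115 ] [ 0.  -0.2 -3.2] [0.03 0.01 0.  ] 0.0455193653461499
yaw x 89.9 z [-1.5e-03  1.0e-04 -1.0e+00]
```

The gear is free on the pilot with no contact force. Lower slowly onto the splines.

drive_tool --steps '[{"tx": 0.003, "ty": 0, "tz": 0.01, "turn": 0, "jaw": 0.3}, {"tx": 0.003, "ty": 0, "tz": 0.02, "turn": 0, "jaw": 0.3}, {"tx": 0.003, "ty": 0, "tz": 0.03, "turn": 0, "jaw": 0.3}, {"tx": 0.003, "ty": 0, "tz": 0.03, "turn": 0, "jaw": 0.3}]' --force 50

```text
t: 8.9
tool_pos: [0.5575, 0.1099, 0.1068]
orientation: [-2.223, -2.219, 0.001]
force: [-0.6, 0.4, -3.4]
opening: 0.0454
```

```bash
python3 st.py
```

```text
8.9 [0.5575 0.1099 0.1068] [-0.6  0.4 -3.4] [-0.04  0.1   0.  ] 0.04537808485496072
yaw x 89.9 z [-8.e-04 -2.e-04 -1.e+00]
```

The underside is already below the spline end (about 92 mm) with no extra force, so the splines have meshed. Continue to the washer and on against the spring.

drive_tool --steps '[{"tx": 0, "ty": 0, "tz": 0.02, "turn": 0, "jaw": 0.3}, {"tx": 0, "ty": 0, "tz": 0.04, "turn": 0, "jaw": 0.3}, {"tx": 0, "ty": 0, "tz": 0.055, "turn": 0, "jaw": 0.3}, {"tx": 0, "ty": 0, "tz": 0.065, "turn": 0, "jaw": 0.3}, {"tx": 0, "ty": 0, "tz": 0.065, "turn": 0, "jaw": 0.3}]' --force 60

```text
t: 9.4
tool_pos: [0.5573, 0.11, 0.087]
orientation: [-2.223, -2.219, 0.002]
force: [0.0, -0.1, -3.1]
opening: 0.0453
```

```bash
python3 st.py
```

```text
9.4 [0.5573 0.11   0.087 ] [ 0.  -0.1 -3.1] [-0.05  0.05  0.  ] 0.04532489068737666
yaw x 89.9 z [-1.3e-03 -1.0e-04 -1.0e+00]
```

drive_tool --steps '[{"tx": 0, "ty": 0, "tz": 0.012, "turn": 0, "jaw": 0.3}, {"tx": 0, "ty": 0, "tz": 0.025, "turn": 0, "jaw": 0.3}, {"tx": 0, "ty": 0, "tz": 0.038, "turn": 0, "jaw": 0.3}, {"tx": 0, "ty": 0, "tz": 0.043, "turn": 0, "jaw": 0.3}, {"tx": 0, "ty": 0, "tz": 0.043, "turn": 0, "jaw": 0.3}]' --force 60

```text
t: 9.9
tool_pos: [0.5583, 0.11, 0.076]
orientation: [2.223, 2.219, 0.001]
force: [-3.8, -1.9, 5.5]
opening: 0.0456
```

```bash
python3 st.py
```

```text
9.9 [0.5583 0.11   0.076 ] [-3.8 -1.9  5.5] [-0.26  0.78 -0.09] 0.04557217471369314
yaw x 89.9 z [ 9.e-04 -1.e-04 -1.e+00]
```

drive_tool --steps '[{"tx": 0, "ty": -0.002, "tz": 0.007, "turn": 0, "jaw": 0.3}, {"tx": 0, "ty": -0.002, "tz": 0.014, "turn": 0, "jaw": 0.3}, {"tx": 0, "ty": -0.002, "tz": 0.02, "turn": 0, "jaw": 0.3}, {"tx": 0, "ty": -0.002, "tz": 0.02, "turn": 0, "jaw": 0.3}]' --force 60

```text
t: 10.3
tool_pos: [0.5583, 0.11, 0.0724]
orientation: [2.222, 2.219, 0.002]
force: [-12.1, -2.1, 22.9]
opening: 0.0453
```

```bash
python3 st.py
```

```text
10.3 [0.5583 0.11   0.0724] [-12.1  -2.1  22.9] [-0.49  2.45 -0.09] 0.045317985369682845
yaw x 89.91 z [ 2.1e-03 -2.0e-04 -1.0e+00]
```

The force rose sharply to about 26 N on the gear at TCP z 72.4 mm, which suggests the stop. There is also 12 N sideways in x, so I'll ease that and check.

drive_tool --steps '[{"tx": 0, "ty": -0.004, "tz": 0.001, "turn": 0, "jaw": 0.3}, {"tx": 0, "ty": -0.006, "tz": 0.001, "turn": 0, "jaw": 0.3}, {"tx": 0, "ty": -0.006, "tz": 0.001, "turn": 0, "jaw": 0.3}]' --force 60

```text
t: 10.6
tool_pos: [0.5582, 0.11, 0.0725]
orientation: [2.22, 2.217, 0.007]
force: [-3.9, -1.6, 17.4]
opening: 0.0454
```

```bash
python3 st.py; python3 shot.py w8; python3 - <<'E'
from h import *
im=cv2.imread("pics/w8.png"); cv2.imwrite("pics/w8a.png",cv2.resize(im[150:310,180:380],None,fx=4,fy=4,interpolation=cv2.INTER_CUBIC))
for n in("scene","side"):
    c=robot.get_calibration(n); im,d=robot.read_camera(n); u,v=proj(c,[[.557,.11,.09]])[0].astype(int); print(n,u,v)
    cv2.imwrite(f"pics/{n}8.png",cv2.resize(im[v-50:v+50,u-60:u+60],None,fx=6,fy=6,interpolation=cv2.INTER_CUBIC))
    P=cloud(c,d); np.save(f"pics/{n}8P.npy",P)
E
```

```text
10.6 [0.5582 0.11   0.0725] [-3.9 -1.6 17.4] [-0.42  1.06 -0.03] 0.045447313838450354
yaw x 89.9 z [ 6.1e-03  1.0e-04 -1.0e+00]
10.6 [0.55822149 0.11001083 0.07248881] [-0.002  0.001 -0.003 -0.001  0.003 -0.001] [-3.88 -1.6  17.42] [ 0.1   0.16  1.73 -0.    1.24  0.11]
[[207.0, -21.0], [274.0, 277.0]]
scene 233 233
side 229 225
```

View pics/w8a.png

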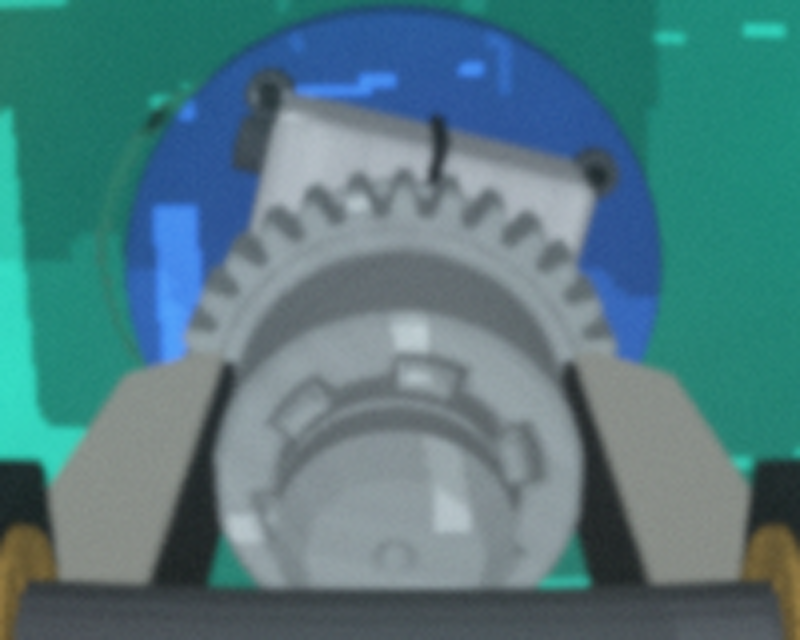

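View pics/scene8.png

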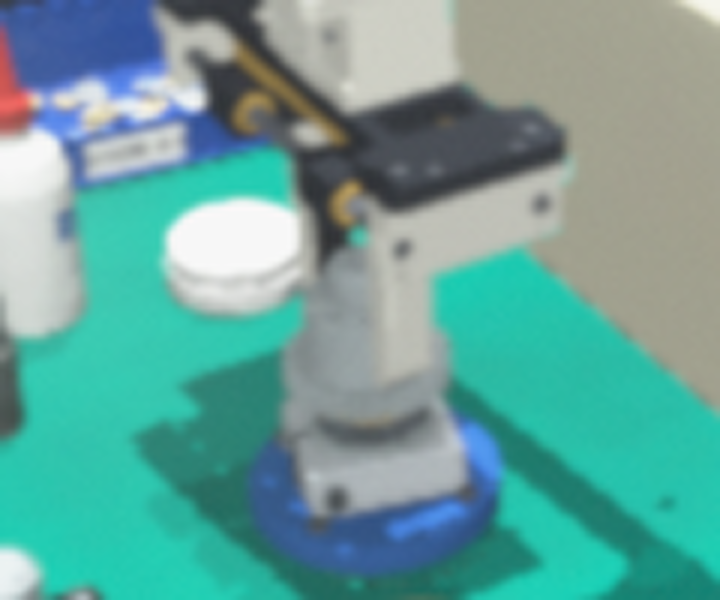

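View pics/side8.png

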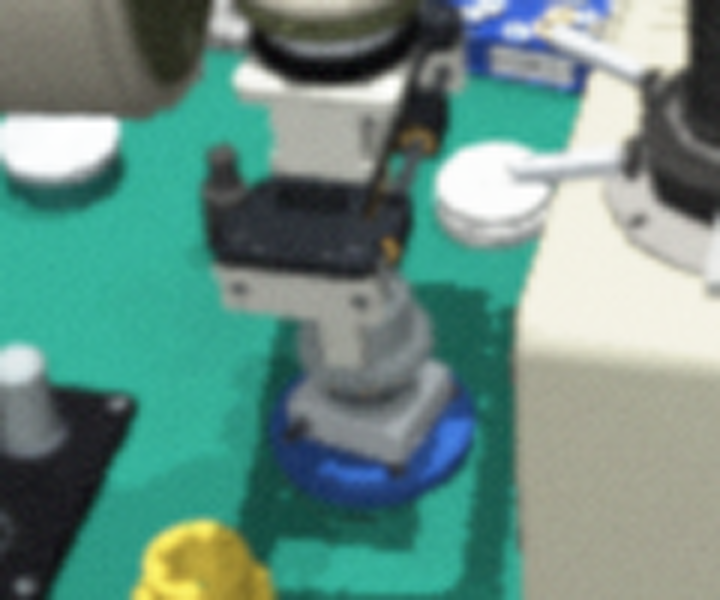

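The boss face is level with the spline ends showing in its grooves, and the clip groove is exposed above. The washer is squeezed down under the gear, and the board's peg is bare. Add a little press margin and check that z stays put.

drive_tool --steps '[{"tx": 0, "ty": -0.001, "tz": 0.004, "turn": 0, "jaw": 0.3}, {"tx": 0, "ty": -0.001, "tz": 0.004, "turn": 0, "jaw": 0.3}, {"tx": 0, "ty": -0.001, "tz": 0.004, "turn": 0, "jaw": 0.3}, {"tx": 0, "ty": -0.001, "tz": 0.004, "turn": 0, "jaw": 0.3}, {"tx": 0, "ty": -0.001, "tz": 0.004, "turn": 0, "jaw": 0.3}, {"tx": 0, "ty": -0.001, "tz": 0.004, "turn": 0, "jaw": 0.3}]' --force 60

```text
t: 11.35
tool_pos: [0.5582, 0.11, 0.0724]
orientation: [2.22, 2.216, 0.007]
force: [-7.6, -3.5, 27.1]
opening: 0.0453
```

```bash
python3 st.py; python3 shot.py w9; python3 - <<'E'
from h import *
import json
im=cv2.imread("pics/w9.png"); cv2.imwrite("pics/w9a.png",cv2.resize(im[190:300,220:340],None,fx=6,fy=6,interpolation=cv2.INTER_CUBIC))
# in-hand check: boss rim points unchanged between w6 and w9 -> no slip
a,b=[cv2.cvtColor(cv2.imread(f"pics/{n}.png"),cv2.COLOR_BGR2GRAY).astype(np.float32)[195:240,225:335] for n in("w6","w9")]
print(cv2.phaseCorrelate(cv2.Laplacian(a,cv2.CV_32F,ksize=5),cv2.Laplacian(b,cv2.CV_32F,ksize=5)))
E
```

```text
11.35 [0.5582 0.11   0.0724] [-7.6 -3.5 27.1] [-0.55  1.81 -0.04] 0.04530862954402942
yaw x 89.9 z [ 6.6e-03  2.0e-04 -1.0e+00]
11.35 [0.55820448 0.11004425 0.07237655] [-0.001  0.001  0.     0.     0.    -0.001] [-7.55 -3.45 27.14] [ 0.1   0.16  1.73 -0.    1.24  0.11]
[[207.0, -21.0], [274.0, 277.0]]
((-0.12465696097189749, 0.6088979410000697), 0.5721766212251451)
```

View pics/w9a.png

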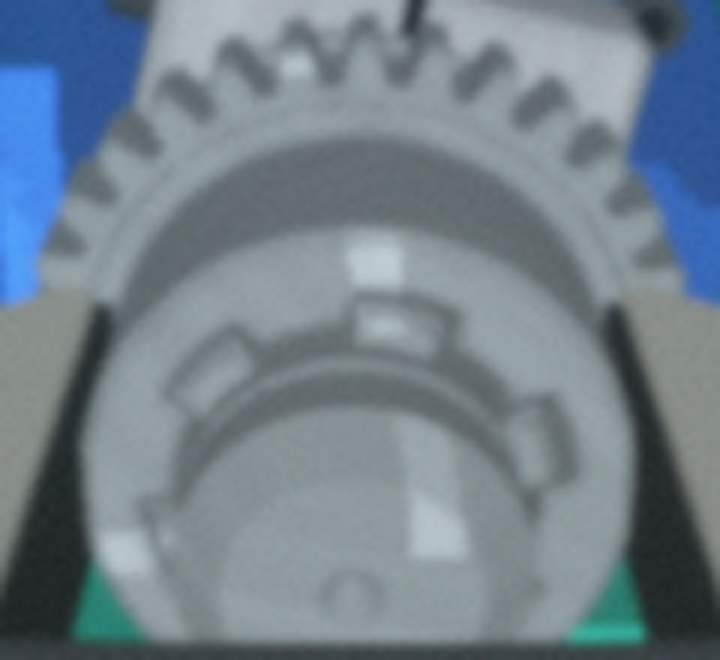

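z stays at 72.4 mm under 10 N more, which is the hard stop. The spline ends fill the grooves at the boss face, the clip groove is clear above it, and the gear has not slipped noticeably in the fingers. Handing in.

```bash
python3 -c "
from plant import robot
print(robot.close_job())"; 
```

```text
the job is handed in; nothing more can be done
None
```

The steel gear is on the splined shaft, boss up, fully home against the spring. I handed the job in at 11.35 s of the 48 s allowed, with the arm still gripping (60 N) and pressing it down.

- **Fit:** I lifted the gear straight up off its peg. It meshed with the splines without any turning, because both yaws measured about 16.6° (modulo 60°).
- **Home position:** The tool stopped at z = 72.4 mm, where 72.5 mm was expected. It did not move when I pressed 10 N harder, so the gear is on the hard stop. It is held with about 30 N against the spring's 13 N.
- **Last wrist picture:** It showed the spline ends level with the boss face and the clip groove exposed above it. The gear had moved less than 1 px in the fingers.
- **Not perfect:** About 8 N of side force and a 0.4° tool tilt remained, because the arm flexes as it presses.
- **Along the way:** One move call was refused for missing keys and resent; nothing moved. One cross-check script crashed after printing the shaft-axis figures I needed, and those agreed within 0.5 mm.

I noticed no contact with anything else on the bench.

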